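# Centre the mended owl on its plinth

### The job

The mended ceramic owl stands off-centre on the taller of the two round wooden plinths and wobbles easily. Nudge it gently with the fingertips until it stands upright in the middle of the plinth top with an even margin all round, then move clear. Do not grip, lift or tip the owl, and leave the vase and everything else on the table where they are.

Things in the scene. Friction and masses are not known exactly. Their poses are not given: they have to be found in the camera images.
- owl: the owl, a loose ceramic figure, 0.11 to 0.23 kg, 62 mm high. Origin: centre of its underside, on its upright axis; z up, its face looks to its own -x. Above its foot: a 30 mm waist at 17.5 mm above the underside, a 40 mm belly at 27 mm (45 mm over the wings), a 33 mm head at 48 mm. Pushed slowly on the foot it slides; on the belly it rocks; on the head it tips. Over 5 N on it is too rough
- owl_foot (a point): point on the owl's axis 9 mm above its underside, at the best height to push: the middle of its round foot, 44 mm in diameter from 4 to 14 mm above the underside, bevelled below to a flat underside only 24 mm in diameter, on which it wobbles
- plinth_top (a point): centre of the top face of the owl's plinth. The plinth is round dark wood, fixed to the table, 60 mm high; the top face is 120 mm in diameter, flat, without rim; the base is 132 mm in diameter
- vase: white ceramic bud vase, loose, 60 mm high, 56 mm in diameter, which stands in the middle of the lower plinth; origin at the centre of its underside. Leave alone
- low_plinth: the lower round wooden plinth, fixed, 36 mm high, 124 mm in diameter at the base and 112 mm at the top; origin at the centre of its underside. Leave alone
- tape: roll of tape lying flat, 48 mm in diameter, 18 mm high; origin at the centre of its underside. Leave alone
- donation_tin: red square tin, 104 x 104 mm, 95 mm high; origin at the centre of its underside. Leave alone
- screwdriver: screwdriver with a red handle lying on the table, under 35 mm high, along its own x. Leave alone
- brush: brush lying on the table, under 35 mm high, along its own x. Leave alone
- glue: upright white glue bottle, 34 mm in diameter, 85 mm high; origin at the centre of its underside. Leave alone
- screw_dish: small steel dish, 72 mm in diameter, 22 mm high; origin at the centre of its underside. Leave alone
Mind the look-alikes: they are no part of the job. Leave any black or purple look-alike of the owl alone. What is shaped like the part that bears plinth_top but blue or orange is not meant.

How it is judged:
By the outcome, as a careful person would: the job done as asked, in the order asked, and still so for the second after the job is handed in, with the robot touching nothing.
It also fails if it takes over 45 s, if anything falls off the work surface, if the arm or the gripper's body presses on something with over 40 N, if the wrist force passes 120 N, or if a joint passes its speed limit or range.

### The arm

A 6-joint arm with a two-finger parallel gripper is mounted at the origin on the work surface. World frame = base frame: x ahead of the robot, y to its left, z up, the work surface at z = 0. Lengths are in m, angles in degrees, forces in N, time in s.
With the tool pointing down it reaches from about 0.35 to 0.925 m from the base axis. Payload 6.4 kg.
Tool frame: the origin (TCP) lies at the very end of the fingers, on their centre line; the grasp point (between the pads) lies 19 mm behind it (manip.tcp_to_grasp is the distance from the TCP to the grasp point, in m); z points along the fingers, y is the line along which they close (so a half turn about z gives the same grasp; the last joint's range is limited). The gripper opens to 94 mm and grips with 3 to 60 N. Pads are 16 mm wide; open, the fingers measure 119 mm over their backs; the gripper's body (75 mm by 177 mm) begins 78 mm behind the grasp point.
Start: joints at [-75.923, 14.043, 89.255, -0, 76.702, -9.975], TCP at [0.265, -0.594, 0.205] pointing down, gripper open.
Joint ranges: [-179.41, 179.41], [-58.25, 129.5], [7.25, 145.43], [-54.29, 234.29], [11.92, 165.04], [-157.13, 157.13]. Speed limits (degrees/s): [147.25, 147.25, 180, 180, 180, 180].

### API

Orientations are given as a 3x3 rotation matrix whose columns are the frame's x, y, z axes.
In Python, from cell import manip gives the robot as it stands.
- The arm moves only by the tool apply_moves, never from a script. Its argument "rows" is a list of rows, each an object of numbers: "x", "y", "z": the shift along the world's x, y, z in mm; "wx", "wy", "wz": the turn, a rotation vector about the world's x, y, z in degrees. In form: [{"x": .., "y": .., "z": .., "wx": .., "wy": .., "wz": ..}, ...]. A call has 1 to 20 rows; each row is the pose to reach, as a shift and turn from the pose commanded when the call began; what a row does not reach only later rows make up. A row lasts 1/10 s, in which the tool goes at most 50 mm and 8.59 degrees, less where a joint would pass 70% of its speed; a pose out of reach is approached as far as the arm can. A call with a gripper value outside its range is refused whole. "claw" is the finger opening in mm, from 0 to 94, set as the call begins (left out, the last holds). The fingers move at their own pace and stop on an object; the grip force is fixed at half the most. Time passes only in rows, so rows that repeat a pose let the fingers close. It gives the time, the measured TCP pose, the force, the opening and the grip force at its end, in the units of the state.
- manip.state(): the state, without advancing time (a new reading comes with each control period).
- manip.capture(name): name is "side" or "top"; returns a dict with "pixels" (384x512x3 uint8, red, green, blue), "fx", "fy", "cx", "cy" (pixels), "distortion" ([k1, k2, p1, p2, k3] as OpenCV has them; the pictures are not rectified), "position" and "rotation" of the camera in the world. Camera axes: x right, y up, looking along -z (the intrinsics and any distortion apply to the point x, -y, -z); pixel columns grow to the right and rows downward; lengths in m; the calibration is good to about 2 mm. A picture is of the moment at which its call begins. There is no depth.
- manip.hand_in(): hands the job in; it is judged then, once.
Trained networks look in the newest picture that a camera, given by its name, has taken for a name from the list of things; names that differ only in an ending like _2 or _b are one class to them, and where a whole thing is asked for, a point or a joint stands for the part that bears it (a point fixed in the world has none). Each returns a list of dicts, best first, with "p" (0 to 1); they miss things now and then, are a little off and sometimes report something else, mostly with a low value. They report only what shows in the picture. A call takes as long as a camera call. They do not tell look-alikes from the thing itself.
- manip.cut_out(camera, thing): "mask" (384x512 bool, what is visible of it).
- manip.mark_of(camera, thing): "position" ([x, y, z] in m, in world coordinates, good to about 4 mm: a listed point, or the origin of a listed thing).
The state is a dict: "clock": time; "joints": joint angles; "qvel": joint speeds; "tau": joint torques, N m; "tcp_pos": TCP position; "eef_rot": TCP orientation; "ft_force": force on the tool from outside, world axes, zero at the start; "wrist_torque": the same for the moment, N m; "grip_width": finger opening in m; "finger_force": force on a finger pad.
Only numpy, scipy, OpenCV 4.12 (cv2) and the standard library are available. Lean on these libraries where they do the work, as an engineer would, in place of code of your own. Each camera call takes 0.05 s, during which the arm holds its last target. There are 200 camera calls.

## Working session

There is one attempt and no reset: what is moved stays moved. The work goes in short steps, Python scripts to look and compute and a tool call to move; the robot and the scene stay as the last step left them, time stands still between calls to the robot, and variables do not carry over. Pictures are saved under pics/ and viewed, at most 10 in all, crops included, and the job is handed in when it is done.

Besides the shell and the picture viewer there is one more tool, called after "Request:" in YAML: its name, and indented under it one key for each argument. apply_moves: Moves the arm, as the interface text tells. Its arguments: {"type":"object","properties":{"rows":{"type":"array","items":{"type":"object","properties":{"x":{"type":"number"},"y":{"type":"number"},"z":{"type":"number"},"wx":{"type":"number"},"wy":{"type":"number"},"wz":{"type":"number"}}}},"claw":{"type":"number"}},"required":["rows"]}

```bash
mkdir -p pics
python3 - <<'E'
from cell import manip
import cv2
for c in("side","top"):
    d=manip.capture(c); cv2.imwrite(f"pics/{c}0.png",d["pixels"][:,:,::-1])
    print(c,d["position"],d["rotation"],d["fx"],d["distortion"])
    for t in("owl","owl_foot","plinth_top","vase","low_plinth","tape","donation_tin","glue","screw_dish","screwdriver","brush"):
        print(t,[(round(float(m["p"]),2),[round(float(v),3) for v in m["position"]]) for m in manip.mark_of(c,t)])
s=manip.state();print(s["eef_rot"],s["clock"],s["grip_width"])
E
```

```text
side [-0.01233313  0.72307242  0.68529339] [[-0.82763983  0.33366973 -0.45130569]
 [-0.56125084 -0.49651194  0.66217323]
 [-0.0031315   0.80133664  0.59820547]] 392.55584910955514 [-0.04015503  0.          0.          0.          0.        ]
owl [(0.85, [0.423, -0.111, -0.0]), (0.64, [0.587, -0.064, -0.002]), (0.63, [0.55, -0.169, 0.06]), (0.24, [0.558, 0.431, -0.004])]
owl_foot [(0.81, [0.585, -0.062, 0.009]), (0.51, [0.67, 0.369, 0.0]), (0.49, [0.42, -0.105, 0.006])]
plinth_top [(0.95, [0.55, -0.206, 0.063])]
vase [(0.76, [0.58, 0.161, 0.034]), (0.6, [0.395, 0.021, 0.002]), (0.27, [0.552, -0.169, 0.056])]
low_plinth [(0.96, [0.583, 0.159, -0.007])]
tape [(0.5, [0.518, -0.002, -0.001])]
donation_tin [(0.73, [0.558, 0.431, -0.004])]
glue []
screw_dish [(0.53, [0.669, 0.369, 0.0])]
screwdriver [(0.83, [0.395, 0.022, 0.003])]
brush [(0.61, [0.629, -0.379, -0.001])]
top [0.26825695 0.04716677 1.34546551] [[-0.01665258  0.99150172 -0.12902335]
 [-0.99983223 -0.01552826  0.00971522]
 [ 0.00762915  0.12916349  0.99159396]] 453.72612420884496 [-0.09730856  0.          0.          0.          0.        ]
owl [(0.76, [0.556, -0.172, 0.064]), (0.74, [0.556, 0.43, 0.003]), (0.69, [0.582, -0.064, -0.0])]
owl_foot [(0.74, [0.584, -0.065, 0.011]), (0.49, [0.42, -0.113, 0.008]), (0.45, [0.551, -0.167, 0.069])]
plinth_top [(0.95, [0.551, -0.204, 0.064]), (0.83, [0.371, -0.219, 0.057]), (0.73, [0.202, -0.276, 0.062])]
vase [(0.59, [0.581, 0.162, 0.038])]
low_plinth [(0.69, [0.58, 0.163, -0.003])]
tape []
donation_tin [(0.81, [0.554, 0.432, -0.001])]
glue [(0.6, [0.448, -0.377, 0.003])]
screw_dish [(0.87, [0.673, 0.364, -0.002])]
screwdriver [(0.53, [0.395, 0.02, -0.002])]
brush [(0.76, [0.626, -0.38, 0.002])]
[[ 9.13144457e-01  4.07636112e-01  4.01535819e-07]
 [ 4.07636112e-01 -9.13144457e-01  5.06667893e-07]
 [ 5.73196338e-07 -2.98980478e-07 -1.00000000e+00]] 1.2 0.09424755251315123
```

```bash
python3 -c "
import cv2,numpy as np
a=cv2.imread('pics/side0.png');b=cv2.imread('pics/top0.png')
cv2.imwrite('pics/both0.png',cv2.resize(np.vstack([a,b]),(400,600)) if 0 else cv2.resize(np.hstack([a,b]),(800,300)))"
```

```text
(no output)
```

View pics/top0.png

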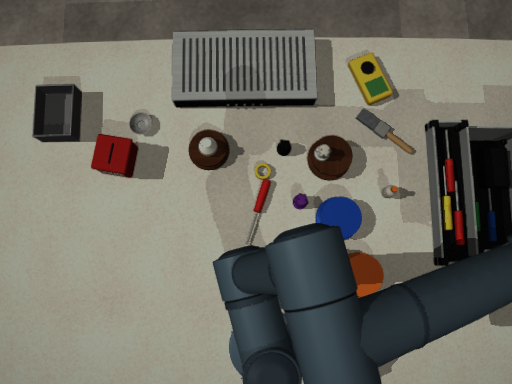

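View pics/side0.png

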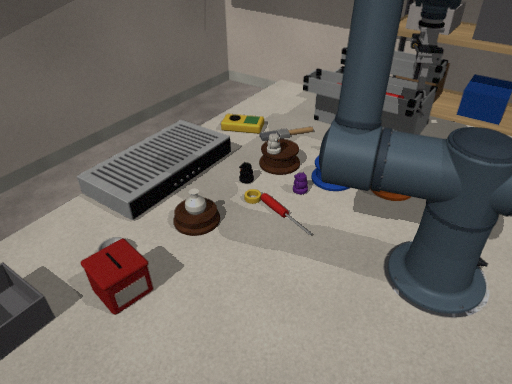

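The top view shows three owls: a white one at (322,152) on the brown plinth, a black one at (284,147) and a purple one at (301,201), both standing on the table. The blue disc (338,218) and orange disc (365,275) are plinth look-alikes. The white owl on the dark brown plinth at (330,157) fits the description. I'll confirm it in one crop and fit both silhouettes.

```bash
cat > h.py <<'E'
from cell import manip
import cv2, numpy as np
from scipy.optimize import minimize
def proj(d,P):
    q=(np.asarray(P,float)-d["position"])@np.asarray(d["rotation"]); q=q*[1,-1,-1]
    K=np.array([[d["fx"],0,d["cx"]],[0,d["fy"],d["cy"]],[0,0,1]])
    return cv2.projectPoints(q.reshape(-1,1,3),np.zeros(3),np.zeros(3),K,np.array(d["distortion"],float))[0].reshape(-1,2)
A=np.linspace(0,2*np.pi,48,endpoint=False)
def ring(x,y,z,r): return np.c_[x+r*np.cos(A),y+r*np.sin(A),np.full(48,z)]
OWL=[(0,12),(4,22),(14,22),(17.5,15),(22,18.5),(27,20.5),(33,19),(39,15),(42,15.5),(48,16.5),(55,14),(62,6)]
PL=[(0,66),(60,60)]
S=8
def render(d,xy,prof,z0,box):
    m=np.zeros(((box[3]-box[1])*S,(box[2]-box[0])*S),np.uint8)
    rs=[(proj(d,ring(xy[0],xy[1],z0+z/1e3,r/1e3))-box[:2]+.5)*S for z,r in prof]
    for a,b in zip(rs,rs[1:]):
        cv2.fillConvexPoly(m,cv2.convexHull(np.vstack([a,b]).astype(np.float32)).round().astype(int),1)
    return cv2.resize(m.astype(np.float32),None,fx=1/S,fy=1/S,interpolation=cv2.INTER_AREA)
def best(cam,d,thing,guess):
    g=proj(d,[guess])[0]; ms=[m["mask"] for m in manip.cut_out(cam,thing)]
    ok=[m for m in ms if np.hypot(*(np.argwhere(m).mean(0)[::-1]-g))<14]
    return ok[0] if ok else None
def fit(cams=("side","top"),owl=(.552,-.17),pl=(.5505,-.205)):
    out={}
    for c in cams:
        d=manip.capture(c)
        mo=best(c,d,"owl",[*owl,.09]); mp=best(c,d,"plinth_top",[*pl,.04])
        for n,m,prof,z0,g in(("owl",mo,OWL,.06,owl),("pl",mp,PL,0,pl)):
            if m is None: print(c,n,"no mask"); continue
            p=proj(d,[[*g,z0+.03]])[0].astype(int); box=np.r_[p-40,p+40]
            T=m[box[1]:box[3],box[0]:box[2]].astype(float)
            W=np.ones_like(T)
            if n=="pl" and mo is not None: W-=cv2.dilate(mo.astype(np.uint8),np.ones((3,3)))[box[1]:box[3],box[0]:box[2]]
            f=lambda v:(W*abs(render(d,v,prof,z0,box)-T)).sum()
            r=minimize(f,g,method="Nelder-Mead",options=dict(initial_simplex=np.array(g)+[[.004,.004],[-.006,.002],[.001,-.006]],xatol=1e-4,fatol=.1))
            out[c,n]=r.x; print(c,n,(r.x*1e3).round(1),"res",round(r.fun,1),"of",T.sum())
        if (c,"owl") in out and (c,"pl") in out: print(c,"offset mm",((out[c,"owl"]-out[c,"pl"])*1e3).round(1))
def crop(cam,name,xy=(.55,-.19),h=40,k=7):
    d=manip.capture(cam); p=proj(d,[[*xy,.07]])[0].astype(int)
    im=d["pixels"][p[1]-h:p[1]+h,p[0]-h:p[0]+h,::-1]
    return cv2.resize(im,None,fx=k,fy=k,interpolation=cv2.INTER_CUBIC)
def pair(name,**k):
    cv2.imwrite(f"pics/{name}.png",np.hstack([crop(c,name,h=40,k=5,**k) for c in("side","top")]))
E
python3 -c "
from h import *
fit(); pair('p1')"
```

```text
side owl [ 553.5 -173.5] res 19.2 of 239.0
side pl [ 550.2 -205.4] res 57.9 of 1051.0
side offset mm [ 3.3 32. ]
top owl [ 554.4 -169.4] res 16.9 of 205.0
top pl [ 550.4 -201.3] res 69.3 of 1337.0
top offset mm [ 4.  31.9]
```

View pics/p1.png

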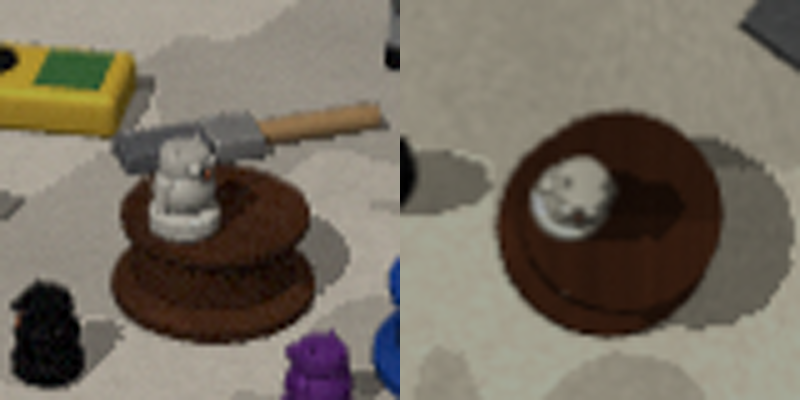

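The crop confirms it: a white owl with an orange beak on the dark brown plinth, off-centre by about (+3.5, +32) mm. I'll push roughly along -y with two tilted fingertips set 30 mm apart, so they cradle the foot.

Request:
apply_moves:
  claw: 30
  rows:
    - {"x":49,"y":80,"z":0,"wz":10}
    - {"x":98,"y":159,"z":0,"wz":20}
    - {"x":147,"y":238,"z":0,"wz":30}
    - {"x":197,"y":318,"z":0,"wz":40}
    - {"x":246,"y":398,"z":0,"wz":50}
    - {"x":295,"y":477,"z":0,"wz":60}
    - {"x":295,"y":477,"z":0,"wz":60}
    - {"x":295,"y":477,"z":0,"wz":60}
    - {"x":295,"y":477,"z":0,"wz":60}
    - {"x":295,"y":477,"z":0,"wz":60}
    - {"x":295,"y":477,"z":0,"wz":60}
    - {"x":295,"y":477,"z":0,"wz":60}
    - {"x":295,"y":477,"z":0,"wz":60}
    - {"x":295,"y":477,"z":0,"wz":60}
    - {"x":295,"y":477,"z":0,"wz":60}
    - {"x":295,"y":477,"z":0,"wz":60}

```text
$.rows[0]: bad value
```

Request:
apply_moves:
  rows:
    - {"z":-25,"wx":-6.6,"wy":0.7}
    - {"z":-50,"wx":-13.3,"wy":1.5}
    - {"z":-75,"wx":-19.9,"wy":2.2}
    - {"z":-90,"wx":-19.9,"wy":2.2}
    - {"z":-100,"wx":-19.9,"wy":2.2}
    - {"z":-100,"wx":-19.9,"wy":2.2}
    - {"z":-100,"wx":-19.9,"wy":2.2}

```text
$.rows[0]: bad value
```

```bash
python3 -c "
from h import *
s=manip.state();print(s['clock'],s['tcp_pos'],s['eef_rot'],s['grip_width'],s['ft_force'])
fit(); pair('p2')"
```

```text
1.6 [ 0.26493207 -0.5935829   0.20544843] [[ 9.13170061e-01  4.07578753e-01 -8.37090049e-06]
 [ 4.07578753e-01 -9.13170060e-01 -3.59710933e-05]
 [-2.23051091e-05  2.94359243e-05 -9.99999999e-01]] 0.09347917596974512 [-0.03093858  0.90266069 -1.60889714]
side owl [ 554.3 -172.6] res 20.6 of 242.0
side pl [ 550.1 -206.9] res 67.4 of 1009.0
side offset mm [ 4.2 34.3]
top owl [ 554.  -169.9] res 18.4 of 221.0
top pl [ 551.2 -201.1] res 71.5 of 1360.0
top offset mm [ 2.9 31.2]
```

View pics/p2.png

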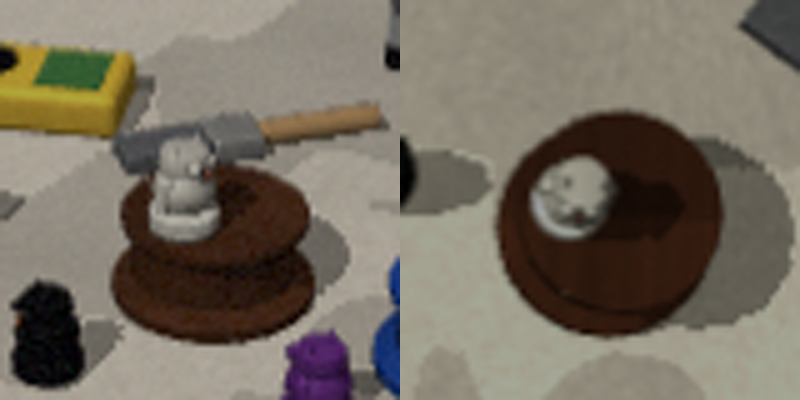

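The picture is unchanged: the owl is in the same place. The calls were refused because every row needs all six keys.

Request:
apply_moves:
  claw: 30
  rows:
    - {"x":25,"y":40,"z":0,"wx":0,"wy":0,"wz":5}
    - {"x":49,"y":80,"z":0,"wx":0,"wy":0,"wz":10}
    - {"x":74,"y":119,"z":0,"wx":0,"wy":0,"wz":15}
    - {"x":98,"y":159,"z":0,"wx":0,"wy":0,"wz":20}
    - {"x":123,"y":199,"z":0,"wx":0,"wy":0,"wz":25}
    - {"x":147,"y":238,"z":0,"wx":0,"wy":0,"wz":30}
    - {"x":172,"y":278,"z":0,"wx":0,"wy":0,"wz":35}
    - {"x":197,"y":318,"z":0,"wx":0,"wy":0,"wz":40}
    - {"x":221,"y":358,"z":0,"wx":0,"wy":0,"wz":45}
    - {"x":246,"y":398,"z":0,"wx":0,"wy":0,"wz":50}
    - {"x":270,"y":437,"z":0,"wx":0,"wy":0,"wz":55}
    - {"x":295,"y":477,"z":0,"wx":0,"wy":0,"wz":60}
    - {"x":295,"y":477,"z":0,"wx":0,"wy":0,"wz":60}
    - {"x":295,"y":477,"z":0,"wx":0,"wy":0,"wz":60}
    - {"x":295,"y":477,"z":0,"wx":0,"wy":0,"wz":60}

```text
clock: 3.5
tcp_pos: [0.5596, -0.1173, 0.2054]
eef_rot: [[0.105, 0.994, -0.0], [0.994, -0.105, -0.0], [-0.0, -0.0, -1.0]]
ft_force: [-0.7, 0.3, -1.2]
grip_width: 0.0299
finger_force: 0.0
```

Next, tilt the tool and come down to z = 0.0665.

Request:
apply_moves:
  rows:
    - {"x":0,"y":10,"z":-25,"wx":-6.6,"wy":0.7,"wz":0}
    - {"x":0,"y":10,"z":-50,"wx":-13.3,"wy":1.4,"wz":0}
    - {"x":0,"y":5,"z":-75,"wx":-19.9,"wy":2.1,"wz":0}
    - {"x":0,"y":0,"z":-100,"wx":-19.9,"wy":2.1,"wz":0}
    - {"x":0,"y":0,"z":-120,"wx":-19.9,"wy":2.1,"wz":0}
    - {"x":0,"y":0,"z":-132,"wx":-19.9,"wy":2.1,"wz":0}
    - {"x":0,"y":0,"z":-139,"wx":-19.9,"wy":2.1,"wz":0}
    - {"x":0,"y":0,"z":-139,"wx":-19.9,"wy":2.1,"wz":0}
    - {"x":0,"y":0,"z":-139,"wx":-19.9,"wy":2.1,"wz":0}

```text
clock: 4.4
tcp_pos: [0.5605, -0.1172, 0.0675]
eef_rot: [[0.099, 0.995, -0.035], [0.934, -0.104, -0.341], [-0.342, 0.001, -0.94]]
ft_force: [-0.4, -0.3, -0.9]
grip_width: 0.0299
finger_force: 0.0
```

```bash
python3 -c "
from h import *
s=manip.state();print(s['clock'],s['tcp_pos'],s['eef_rot'],s['grip_width'],s['ft_force'])
fit(); pair('p3')"
```

```text
4.4 [ 0.56054993 -0.11719605  0.06749009] [[ 0.09850095  0.99453458 -0.03461982]
 [ 0.93434969 -0.10440064 -0.34072154]
 [-0.34247369  0.00121438 -0.93952664]] 0.029918589317145566 [-0.38457155 -0.29879476 -0.87424803]
side owl [ 546.5 -173.8] res 122.1 of 121.0
side pl [ 551.  -204.6] res 253.5 of 868.0
side offset mm [-4.5 30.9]
top owl [ 555.3 -169.6] res 14.8 of 205.0
top pl [ 550.  -203.2] res 97.0 of 1280.0
top offset mm [ 5.4 33.6]
```

View pics/p3.png

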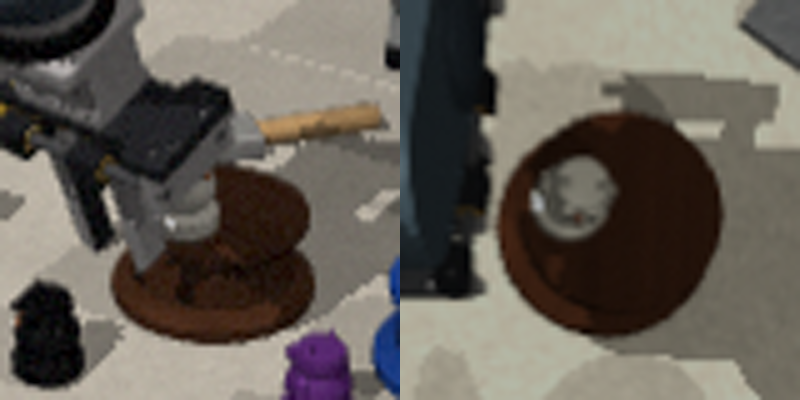

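Side view: the fingertips stand just behind the owl's foot (around 185,225) and clear of it. Top view: the owl hasn't moved. Now a slow push that stops about 12 mm short.

Request:
apply_moves:
  rows:
    - {"x":-1,"y":-8,"z":-1,"wx":0,"wy":0,"wz":0}
    - {"x":-2,"y":-16,"z":-1,"wx":0,"wy":0,"wz":0}
    - {"x":-2.4,"y":-20,"z":-1,"wx":0,"wy":0,"wz":0}
    - {"x":-2.6,"y":-22,"z":-1,"wx":0,"wy":0,"wz":0}
    - {"x":-2.9,"y":-24,"z":-1,"wx":0,"wy":0,"wz":0}
    - {"x":-3.0,"y":-25.5,"z":-1,"wx":0,"wy":0,"wz":0}
    - {"x":-3.2,"y":-27,"z":-1,"wx":0,"wy":0,"wz":0}
    - {"x":-3.4,"y":-28.5,"z":-1,"wx":0,"wy":0,"wz":0}
    - {"x":-3.6,"y":-30,"z":-1,"wx":0,"wy":0,"wz":0}
    - {"x":-3.8,"y":-31.5,"z":-1,"wx":0,"wy":0,"wz":0}
    - {"x":-3.9,"y":-33,"z":-1,"wx":0,"wy":0,"wz":0}
    - {"x":-4.1,"y":-34.5,"z":-1,"wx":0,"wy":0,"wz":0}
    - {"x":-4.3,"y":-36,"z":-1,"wx":0,"wy":0,"wz":0}
    - {"x":-4.5,"y":-37.5,"z":-1,"wx":0,"wy":0,"wz":0}
    - {"x":-4.6,"y":-39,"z":-1,"wx":0,"wy":0,"wz":0}
    - {"x":-4.8,"y":-40.5,"z":-1,"wx":0,"wy":0,"wz":0}
    - {"x":-5.0,"y":-42,"z":-1,"wx":0,"wy":0,"wz":0}
    - {"x":-5.2,"y":-43.5,"z":-1,"wx":0,"wy":0,"wz":0}
    - {"x":-5.4,"y":-45,"z":-1,"wx":0,"wy":0,"wz":0}
    - {"x":-5.4,"y":-45,"z":-1,"wx":0,"wy":0,"wz":0}

```text
clock: 6.8
tcp_pos: [0.5545, -0.1618, 0.0655]
eef_rot: [[0.097, 0.995, -0.036], [0.935, -0.104, -0.34], [-0.342, -0.0, -0.94]]
ft_force: [-0.2, 0.6, -0.2]
grip_width: 0.0298
finger_force: 0.2
```

```bash
python3 -c "
from h import *
for o in (-.17,-.18): fit(('top',),owl=(.553,o))
pair('p4')"
```

```text
top owl [ 552.6 -185.7] res 44.0 of 173.0
top pl no mask
top owl [ 552.5 -186.5] res 35.0 of 209.0
top pl [ 550.2 -203.5] res 423.6 of 979.0
top offset mm [ 2.3 17.1]
```

View pics/p4.png

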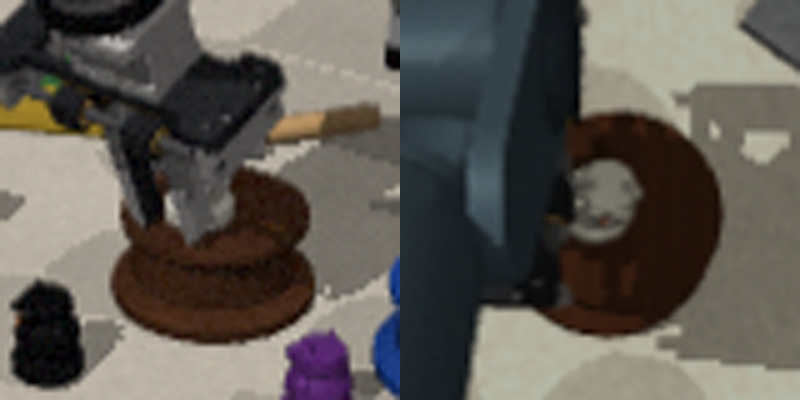

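The owl slid smoothly and stands upright (top crop 605,200), as predicted. I'll push 14 mm more, then retreat to look unobstructed.

Request:
apply_moves:
  rows:
    - {"x":-0.2,"y":-1.5,"z":0,"wx":0,"wy":0,"wz":0}
    - {"x":-0.3,"y":-3,"z":0,"wx":0,"wy":0,"wz":0}
    - {"x":-0.5,"y":-4.5,"z":0,"wx":0,"wy":0,"wz":0}
    - {"x":-0.7,"y":-6,"z":0,"wx":0,"wy":0,"wz":0}
    - {"x":-0.9,"y":-7.5,"z":0,"wx":0,"wy":0,"wz":0}
    - {"x":-1.0,"y":-9,"z":0,"wx":0,"wy":0,"wz":0}
    - {"x":-1.2,"y":-10.5,"z":0,"wx":0,"wy":0,"wz":0}
    - {"x":-1.4,"y":-12,"z":0,"wx":0,"wy":0,"wz":0}
    - {"x":-1.5,"y":-13,"z":0,"wx":0,"wy":0,"wz":0}
    - {"x":-1.6,"y":-14,"z":0,"wx":0,"wy":0,"wz":0}
    - {"x":-1.6,"y":-14,"z":0,"wx":0,"wy":0,"wz":0}
    - {"x":-1.6,"y":-14,"z":0,"wx":0,"wy":0,"wz":0}

```text
clock: 8.4
tcp_pos: [0.5529, -0.1757, 0.0654]
eef_rot: [[0.097, 0.995, -0.036], [0.935, -0.104, -0.34], [-0.342, -0.001, -0.94]]
ft_force: [-0.3, 0.1, -0.9]
grip_width: 0.0298
finger_force: 0.1
```

Request:
apply_moves:
  rows:
    - {"x":0.3,"y":3,"z":0,"wx":0,"wy":0,"wz":0}
    - {"x":1,"y":8,"z":0,"wx":0,"wy":0,"wz":0}
    - {"x":2,"y":18,"z":0,"wx":0,"wy":0,"wz":0}
    - {"x":4,"y":35,"z":2,"wx":0,"wy":0,"wz":0}
    - {"x":6,"y":55,"z":10,"wx":0,"wy":0,"wz":0}
    - {"x":6,"y":85,"z":35,"wx":0,"wy":0,"wz":0}
    - {"x":6,"y":120,"z":60,"wx":0,"wy":0,"wz":0}
    - {"x":6,"y":160,"z":80,"wx":0,"wy":0,"wz":0}
    - {"x":6,"y":200,"z":100,"wx":0,"wy":0,"wz":0}
    - {"x":6,"y":240,"z":120,"wx":0,"wy":0,"wz":0}
    - {"x":6,"y":240,"z":120,"wx":0,"wy":0,"wz":0}

```text
clock: 9.5
tcp_pos: [0.5606, 0.0691, 0.1889]
eef_rot: [[0.094, 0.995, -0.028], [0.936, -0.098, -0.339], [-0.34, 0.006, -0.94]]
ft_force: [0.3, -0.8, -1.1]
grip_width: 0.0302
finger_force: 0.0
```

```bash
python3 -c "
from h import *
for i in range(3): fit(owl=(.5505,-.201))
pair('p5')"
```

```text
side owl [ 551.1 -202.9] res 18.7 of 234.0
side pl [ 551.5 -205.9] res 47.2 of 1110.0
side offset mm [-0.3  3. ]
top owl [ 549.7 -197.8] res 17.3 of 222.0
top pl [ 550.8 -201.7] res 57.8 of 1360.0
top offset mm [-1.1  3.9]
side owl [ 551.8 -202.5] res 34.3 of 204.0
side pl [ 550.9 -204.5] res 61.4 of 1065.0
side offset mm [0.9 2. ]
top owl [ 550.4 -198.3] res 17.7 of 226.0
top pl [ 551.1 -202.2] res 79.0 of 1323.0
top offset mm [-0.7  3.9]
side owl [ 551.3 -199.8] res 18.9 of 239.0
side pl [ 550.7 -206.4] res 54.0 of 1102.0
side offset mm [0.6 6.6]
top owl [ 551.5 -197.3] res 16.0 of 201.0
top pl [ 551.5 -201.4] res 58.1 of 1363.0
top offset mm [0.  4.1]
```

View pics/p5.png

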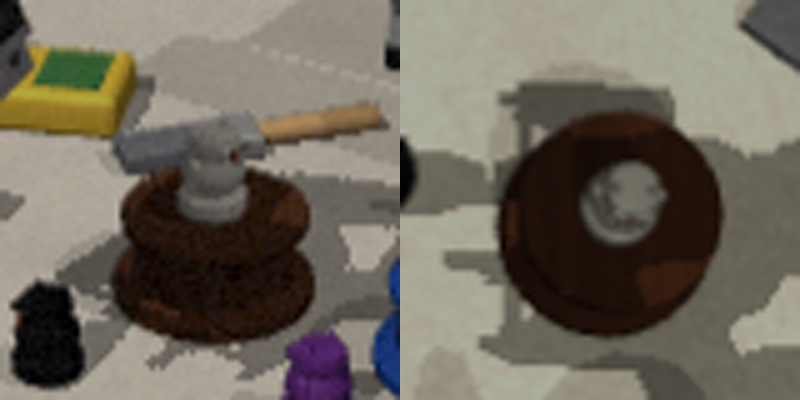

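The owl is upright, about 4 mm short in y, and x is fine. I'll go back along the same path and push 4 mm more.

Request:
apply_moves:
  rows:
    - {"x":0,"y":-45,"z":-20,"wx":0,"wy":0,"wz":0}
    - {"x":0,"y":-90,"z":-40,"wx":0,"wy":0,"wz":0}
    - {"x":0,"y":-125,"z":-62,"wx":0,"wy":0,"wz":0}
    - {"x":0,"y":-155,"z":-85,"wx":0,"wy":0,"wz":0}
    - {"x":0,"y":-180,"z":-108,"wx":0,"wy":0,"wz":0}
    - {"x":-2,"y":-195,"z":-117,"wx":0,"wy":0,"wz":0}
    - {"x":-4,"y":-210,"z":-120,"wx":0,"wy":0,"wz":0}
    - {"x":-5,"y":-222,"z":-120,"wx":0,"wy":0,"wz":0}
    - {"x":-6,"y":-230,"z":-120,"wx":0,"wy":0,"wz":0}
    - {"x":-6,"y":-235,"z":-120,"wx":0,"wy":0,"wz":0}
    - {"x":-6,"y":-237,"z":-120,"wx":0,"wy":0,"wz":0}
    - {"x":-6,"y":-238,"z":-120,"wx":0,"wy":0,"wz":0}
    - {"x":-6,"y":-239,"z":-120,"wx":0,"wy":0,"wz":0}
    - {"x":-6,"y":-240,"z":-120,"wx":0,"wy":0,"wz":0}
    - {"x":-6,"y":-241,"z":-120,"wx":0,"wy":0,"wz":0}
    - {"x":-6,"y":-242,"z":-120,"wx":0,"wy":0,"wz":0}
    - {"x":-6,"y":-243,"z":-120,"wx":0,"wy":0,"wz":0}
    - {"x":-6,"y":-244,"z":-120,"wx":0,"wy":0,"wz":0}
    - {"x":-6,"y":-244,"z":-120,"wx":0,"wy":0,"wz":0}
    - {"x":-6,"y":-244,"z":-120,"wx":0,"wy":0,"wz":0}

```text
clock: 12.5
tcp_pos: [0.5529, -0.1796, 0.0654]
eef_rot: [[0.097, 0.995, -0.036], [0.935, -0.104, -0.34], [-0.342, -0.001, -0.94]]
ft_force: [0.0, 0.8, -0.9]
grip_width: 0.0302
finger_force: 0.3
```

Request:
apply_moves:
  rows:
    - {"x":0,"y":3,"z":0,"wx":0,"wy":0,"wz":0}
    - {"x":1,"y":8,"z":0,"wx":0,"wy":0,"wz":0}
    - {"x":2,"y":18,"z":0,"wx":0,"wy":0,"wz":0}
    - {"x":4,"y":35,"z":2,"wx":0,"wy":0,"wz":0}
    - {"x":6,"y":55,"z":10,"wx":0,"wy":0,"wz":0}
    - {"x":6,"y":85,"z":35,"wx":0,"wy":0,"wz":0}
    - {"x":6,"y":120,"z":60,"wx":0,"wy":0,"wz":0}
    - {"x":6,"y":160,"z":80,"wx":0,"wy":0,"wz":0}
    - {"x":6,"y":200,"z":100,"wx":0,"wy":0,"wz":0}
    - {"x":6,"y":240,"z":120,"wx":0,"wy":0,"wz":0}
    - {"x":6,"y":260,"z":130,"wx":0,"wy":0,"wz":0}
    - {"x":6,"y":260,"z":130,"wx":0,"wy":0,"wz":0}

```text
clock: 13.7
tcp_pos: [0.5598, 0.0835, 0.1975]
eef_rot: [[0.094, 0.995, -0.031], [0.935, -0.099, -0.34], [-0.341, 0.003, -0.94]]
ft_force: [-0.1, -0.9, -0.8]
grip_width: 0.03
finger_force: 0.0
```

```bash
cat >> h.py <<'E'
def over(name,ctr,h=34,k=11):
    ims=[]
    for c in("side","top"):
        d=manip.capture(c); x,y=ctr[c]; p=proj(d,[[x,y,.06]])[0].astype(int); h=26;k=15
        im=cv2.resize(d["pixels"][p[1]-h:p[1]+h,p[0]-h:p[0]+h,::-1],(400,400),interpolation=cv2.INTER_CUBIC); s=400/(2*h)
        im=cv2.convertScaleAbs(im,alpha=1.8)
        for z,r,col in((.06,.06,(0,255,255)),(.074,.022,(0,255,0)),(0,.066,(255,255,0))):
            q=((proj(d,ring(x,y,z,r))-(p-h)+.5)*s).round().astype(int); cv2.polylines(im,[q],True,col,1)
        ims.append(im)
    cv2.imwrite(f"pics/{name}.png",np.hstack(ims))
E
python3 -c "
from h import *
for i in range(4): fit(owl=(.5505,-.203))
over('p6',dict(side=(.5507,-.2058),top=(.551,-.2018)))"
```

```text
side owl no mask
side pl [ 549.5 -204.3] res 230.7 of 1041.0
top owl [ 551.7 -202.1] res 33.9 of 178.0
top pl [ 550.9 -202.1] res 61.5 of 1396.0
top offset mm [ 0.8 -0.1]
side owl [ 550.  -204.4] res 19.3 of 223.0
side pl [ 550.7 -205.4] res 57.1 of 1075.0
side offset mm [-0.7  1. ]
top owl [ 552.  -201.8] res 18.4 of 197.0
top pl [ 550.4 -201.4] res 76.1 of 1329.0
top offset mm [ 1.6 -0.4]
side owl [ 550.2 -205.3] res 17.4 of 228.0
side pl [ 552.  -207.6] res 63.0 of 1076.0
side offset mm [-1.9  2.3]
top owl [ 550.  -201.5] res 15.8 of 225.0
top pl [ 551.2 -201.7] res 56.8 of 1350.0
top offset mm [-1.2  0.2]
side owl [ 553.8 -210.2] res 20.3 of 234.0
side pl [ 550.4 -204.6] res 58.9 of 1102.0
side offset mm [ 3.4 -5.7]
top owl [ 551.2 -202.2] res 17.9 of 200.0
top pl no mask
```

View pics/p6.png

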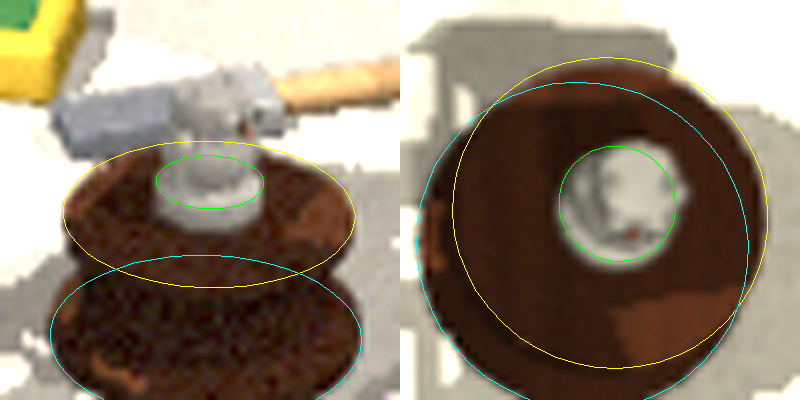

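In both views the owl is upright and the drawn concentric rings match to about 1 mm. The mean fitted offset is about (0.4, -0.3) mm. The arm is clear, so I'm handing in.

```bash
python3 -c "
from cell import manip
print(manip.hand_in())"
```

```text
the job is handed in; nothing more can be done
None
```

The white owl stands upright in the middle of the taller plinth, centred to about 1 mm by the camera fits; the arm is clear, nothing else was touched, and the job was handed in at about 14 s on the robot clock.

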